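# Prop the drying cabinet's door ajar with its stay

### The job

The freshly painted ornaments need air: prop the drying cabinet's sprung door open with the flat steel stay on its roof. Take the stay by its black knob, lift it over the peg, push the door open with it and drop the middle one of its three holes over the peg (clamped somewhere along its slotted plate: look or feel for it), then press the bar down until it lies level, fully home. Be gentle: do not force the bar down on the peg's tip. Let go so that the stay alone holds the door, and do not shift the jar, bottle or cup.

Things in the scene. Friction and masses are not known exactly. Their poses are not given: they have to be found in the camera images.
- cabinet: White drying cabinet, fixed, 240 (x) by 280 (y) by 160 mm high. Origin: centre of its underside, on the table; x from the door to the back, y towards the hinge side, z up. Its flat roof is 160 mm above the table.
- hinge (a point): Point on the door's upright hinge axis at roof height (cabinet frame: x -127, y +110, z 160 mm). The door is 240 mm wide, 10 mm thick, top level with the roof; closed, it reaches from the hinge in the cabinet's -y direction; it opens towards the cabinet's -x.
- door (a joint): Opening angle of the door, rad, 0 closed, at most 1.3; seen from above it opens clockwise. A spring pulls it shut: 0.25 N m per rad plus 0.125 N m. It never stays open by itself.
- pivot (a point): Where the stay is pivoted on the door's top edge, 150 mm along the door from the hinge axis, 8.5 mm above the roof: the stay both swivels and lifts about this point.
- swivel (a joint): Turn of the stay relative to the door about the upright axis through the pivot, rad, counter-clockwise from above; 0 points square to the door, into the cabinet (cabinet +x when the door is closed). Range -0.2 to 2.2; light friction.
- stay (a joint): Lift angle of the stay about a level axis through the pivot square to the bar, rad; 0 level on its stop (home, underside 6 mm above the roof), grows as the knob rises, to 0.6. The pivot is stiff (0.3 N m of friction), so the bar stays at the angle where it is left and has to be pushed down.
- knob (a point): Middle of the black upright knob on the stay's free end: a cylinder 22 mm in diameter and 32 mm tall standing square on the bar, 205 mm from the pivot; this point is 21.5 mm above the bar's mid-plane. Frame: x along the bar away from the pivot, z up along the knob. The knob's top is 13 mm higher. The bar is flat steel, 22 mm wide, 5 mm thick, its end 12 mm past the knob's axis; the stay weighs about 0.15 kg.
- hole_near (a point): Centre of the hole nearest the pivot (110 mm from it), at mid-thickness; not the one to use. Each hole is 12 mm in diameter.
- hole_mid (a point): Centre of the middle hole, 140 mm from the pivot, 65 mm from the knob's axis, at mid-thickness: the one to use.
- hole_far (a point): Centre of the hole nearest the knob (170 mm from the pivot), at mid-thickness; not the one to use.
- peg_plate: Fixed steel plate on the cabinet's roof, 64 (x) by 34 (y) by 3 mm, with a slot along x for the peg. Origin: centre of its underside, at roof height; x along the slot (within 0.2 rad of the cabinet's x), z up. The peg is clamped on the slot's centre line, anywhere from x -11 to x +11 mm: its own place is not measured, it must be seen or felt.
- peg_mid (a point): Point over the plate's centre at the height of the peg's tip, 20 mm above the roof. The fixed upright steel peg stands up to 11 mm from here along the slot: 10 mm in diameter, 1 mm bevel at the top, on a 16 mm nut that ends 5.5 mm above the roof. Home, the peg stands 9 mm out of the bar. A bar resting on the tip has its hole 14 mm too high; a load over 60 N on the peg, an impact included, spoils it.
- paint_jar: Small blue jar with a white lid, 44 mm in diameter, 55 mm tall, standing on the roof; origin: centre of its underside. Leave it.
- glue_bottle: White bottle, 60 mm in diameter, 140 mm tall, on the table by the cabinet's hinge side; origin: centre of its underside. Leave it.
- water_cup: Blue cup, 74 mm in diameter, 90 mm tall, on the table by the cabinet's other side; origin: centre of its underside. Leave it.

How it is judged:
At the end, for the whole second after the job is handed in: The middle hole's centre lies over the slot's peg range (within 14 mm of the plate's centre along the slot, within 4 mm of the slot's centre line), the stay lies level (lift under 0.03 rad), and the sprung door stands still, held open by the stay (over 0.1 rad, under 0.03 rad/s) (x of hole_mid in the frame of peg_plate between -0.014 and 0.014 m and y of hole_mid in the frame of peg_plate between -0.004 and 0.004 m and value of joint stay below 0.03 rad and value of joint door above 0.1 rad and velocity of joint door between -0.03 and 0.03 rad/s); the robot touches nothing.
It fails at once if the bar is forced against the peg, or the peg is pressed, with over 60 N (contact force between peg_plate and anything else above 60 N).
It fails at once if the jar on the roof is shifted by more than 20 mm (distance of paint_jar from where it was at the start of the episode above 0.02 m).
It fails at once if the bottle is shifted by more than 20 mm (distance of glue_bottle from where it was at the start of the episode above 0.02 m).
It fails at once if the cup is shifted by more than 20 mm (distance of water_cup from where it was at the start of the episode above 0.02 m).
It also fails if it takes over 58 s, if anything falls off the work surface, if the arm or the gripper's body presses on something with over 40 N, if the wrist force passes 120 N, or if a joint passes its speed limit or range.

### The arm

A 6-joint arm with a two-finger parallel gripper is mounted at the origin on the work surface. World frame = base frame: x ahead of the robot, y to its left, z up, the work surface at z = 0. Lengths are in m, angles in rad, forces in N, time in s.
With the tool pointing down it reaches from about 0.325 to 0.925 m from the base axis. Payload 3.1 kg.
Tool frame: the origin (TCP) lies between the finger pads; the fingertips stand 19 mm ahead of it and the grasp point (between the pads) is the TCP; z points along the fingers, y is the line along which they close (so a half turn about z gives the same grasp; the last joint's range is limited). The gripper opens to 85 mm and grips with 20 to 120 N. Pads are 22 mm wide; open, the fingers measure 114 mm over their backs; the gripper's body (76 mm by 85 mm) begins 54 mm behind the grasp point. The pads swing forward as they close: fully open they stand 13 mm farther back than shut.
Start: joints at [-1.407, 0.217, 1.613, -0, 1.311, -0.112], TCP at [0.17, -0.601, 0.25] pointing down, gripper open.
Joint ranges: [-2.75, 2.75], [-0.78, 2.1], [0.31, 2.55], [-1.13, 4.27], [0.13, 2.63], [-2.58, 2.58]. Speed limits (rad/s): [2.79, 2.79, 3.14, 3.14, 3.14, 3.14].

### API

Orientations are given as a rotation vector (axis times angle).
In Python, from station import robot, hand, kinematics, vision, job gives the robot as it stands. Calls block until the motion is done:
- robot.move_ptp(position, orientation): joint-space move of the TCP to a pose.
- robot.servo_line(position, rotation=None, speed=0.15, guard=None): straight line of the TCP; rotation=None keeps the orientation; speed is the mean speed in m/s. With guard (N) it stops when the force on the tool has changed by that much, and returns True; else False.
- robot.movej(angles): joint-space move.
- hand.move_gripper(opening, effort=None): opening from 0.0 (shut) to 1.0 (fully open); effort is the grip in N (None keeps the last); returns when the fingers have stopped.
- robot.pause(seconds).
- kinematics.solve_ik(position, orientation): joint angles nearest the present ones, or None.
- vision.camera(name): name is "scene" or "top"; returns a dict with "frame" (384x512x3 uint8, red, green, blue), "vfov" (degrees; the focal length in pixels is half the picture's height over the tangent of half this angle, whatever the lens; pixels are square), "cx", "cy" (the principal point, pixels), "k1" (the pictures are not rectified: a ray, as slopes to the right and down, at radius r is drawn at 1 + k1 r^2 times it, then the intrinsics apply), "R" (3x3) and "t" (3): a world point X has camera coordinates R X + t. Camera axes: x right, y down, z forward; pixel columns grow to the right and rows downward; lengths in m; the calibration is good to about 2 mm. A picture is of the moment at which its call begins. There is no depth.
A pose or a line that the arm cannot do raises robot.PlanningError and nothing moves.
- job.job_done(): hands the job in; it is judged then, once.
Readings, each from a call of its own:
- robot.current_clock(): time.
- robot.current_qpos(): joint angles.
- robot.current_qvel(): joint speeds.
- robot.current_effort(): joint torques, N m.
- robot.current_eef_pos(): TCP position.
- robot.current_eef_rot(): TCP orientation.
- robot.current_force(): force on the tool from outside, world axes, zero at the start.
- robot.current_wrist_torque(): the same for the moment, N m.
- robot.current_finger_gap(): opening from 0.0 (shut) to 1.0 (fully open).
- robot.current_grip_force(): force on a finger pad.
Only numpy, scipy, OpenCV 4.12 (cv2) and the standard library are available. Lean on these libraries where they do the work, as an engineer would, in place of code of your own. Each camera call takes 0.05 s, during which the arm holds its last target. There are 200 camera calls.

## Working session

There is one attempt and no reset: what is moved stays moved. The work goes in short steps, each a Python script; the robot and the scene stay as the last script left them, time stands still between calls to the robot, and variables do not carry over. Pictures are saved under pics/ and viewed, at most 10 in all, crops included, and the job is handed in when it is done.

```bash
ls; mkdir -p pics; python3 - <<'E'
from station import robot,vision
import cv2,numpy as np,pickle
d={}
for n in("scene","top"):
    c=vision.camera(n);d[n]=c
    cv2.imwrite(f"pics/{n}0.png",cv2.resize(c["frame"][:,:,::-1],(800,600),interpolation=cv2.INTER_CUBIC))
    print(n,c["vfov"],c["cx"],c["cy"],c["k1"],-c["R"].T@c["t"],c["R"].round(3).tolist())
pickle.dump(d,open("cam0.pkl","wb"))
print(robot.current_clock(),robot.current_eef_rot())
E
```

```text
pics
scene 55.50401195214908 264.6063251372244 189.49503884350457 -0.024422940575744144 [ 1.04944322 -0.07450398  0.85251108] [[0.216, 0.976, -0.006], [0.807, -0.182, -0.562], [-0.55, 0.117, -0.827]]
top 48.42368123592449 259.8017056804009 194.42682156274185 -0.07172881459046329 [0.33135662 0.0160865  1.14311124] [[0.003, -1.0, -0.003], [-0.977, -0.002, -0.211], [0.211, 0.004, -0.977]]
0.1 [-3.10955727e+00 -4.31566947e-01  6.92834493e-05]
```

View pics/scene0.png

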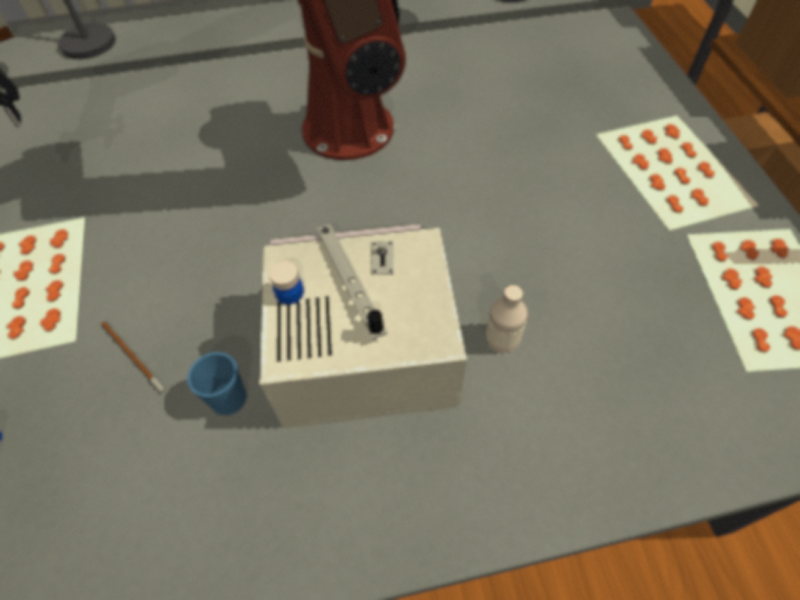

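View pics/top0.png

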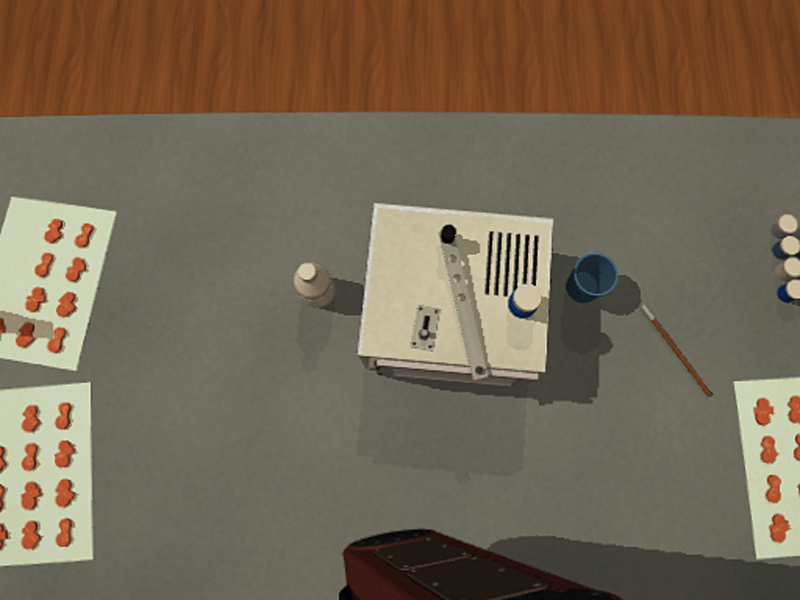

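The cabinet's roof spans about (359–552, 205–372) in the top view. The door is on the robot side with its hinge at left, the knob is at (448,233) and the plate at (425,328). I'll enlarge this area.

```bash
python3 - <<'E'
import cv2,pickle
d=pickle.load(open("cam0.pkl","rb"))
t=d["top"]["frame"][125:250,220:360,::-1]; s=d["scene"]["frame"][135:275,160:305,::-1]
cv2.imwrite("pics/topc.png",cv2.resize(t,None,fx=5,fy=4.8 if 0 else 5,interpolation=cv2.INTER_CUBIC)[:600])
cv2.imwrite("pics/scenec.png",cv2.resize(s,None,fx=4,fy=4,interpolation=cv2.INTER_CUBIC))
E
```

```text
(no output)
```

View pics/topc.png

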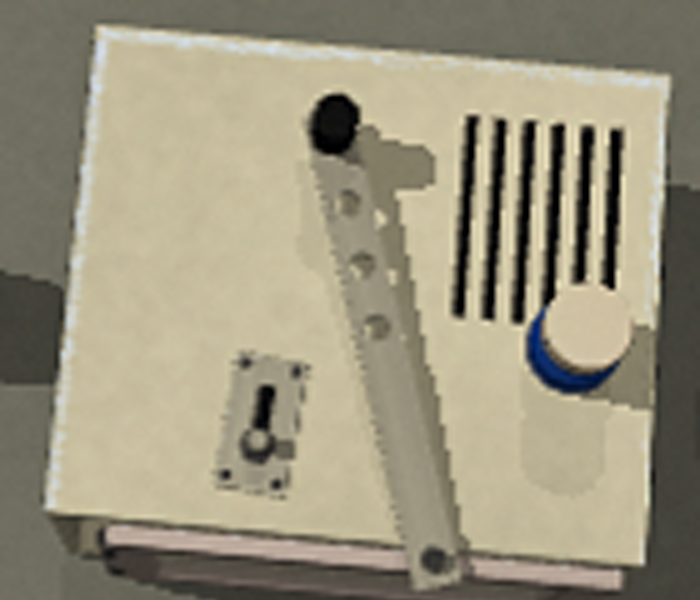

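View pics/scenec.png

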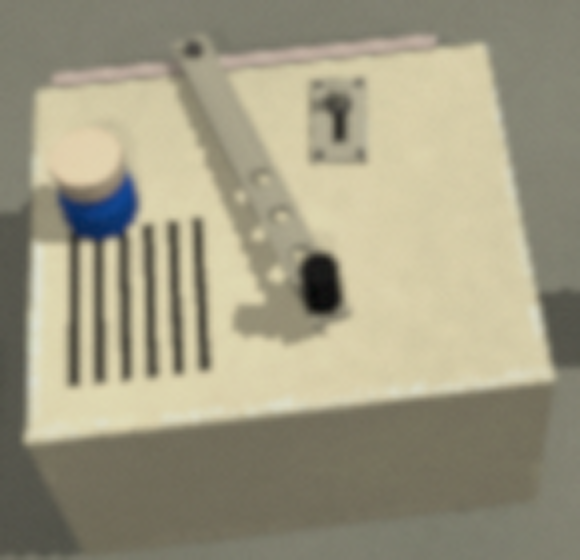

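The peg stands at the door end of the slot: its tip is at (256,438) in the top crop and (338,102) in the scene crop. Now I'll fit the geometry from both views.

```bash
cat > geo.py <<'E'
import numpy as np,pickle
def proj(c,X):
    p=np.atleast_2d(X)@c["R"].T+c["t"]; s=p[:,:2]/p[:,2:]
    s=s*(1+c["k1"]*(s**2).sum(1,keepdims=True))
    f=192/np.tan(np.radians(c["vfov"])/2)
    return s*f+[c["cx"],c["cy"]]
def Rz(a): return np.array([[np.cos(a),-np.sin(a),0],[np.sin(a),np.cos(a),0],[0,0,1]])
def pivot(th): return np.array([-.127-.15*np.sin(th),.110-.15*np.cos(th),.1685])
def bar(th,s,l,d,h=0):
    "point d along bar, h above mid plane, cabinet frame"
    a=s-th; e=np.array([np.cos(a),np.sin(a),0])
    return pivot(th)+e*(d*np.cos(l)-h*np.sin(l))+np.array([0,0,1])*(d*np.sin(l)+h*np.cos(l))
def toW(P,X): return Rz(P[2])@X+[P[0],P[1],0]
E
cat > fit.py <<'E'
from geo import *; from scipy.optimize import least_squares
d=pickle.load(open("cam0.pkl","rb"))
px=lambda L,k,o:(np.array(L,float)+.5)/k-.5+o
# BL BR FR FL | pivot near mid far knob | plate FR FL BL BR... | tip
T=px([(97,27),(668,76),(645,566),(47,512),(433,559),(375,327),(362,264),(349,202),(335,125),(310,365),(237,352),(215,485),(285,497),(256,438)],5,[220,125])
S=px([(553,380),(25,440),(37,90),(488,43),(193,48),(263,180),(282,216),(302,254),(321,284),(311,163),(367,162),(363,78),(308,80),(338,102)],4,[160,135])
def model(v):
    C=v[:3]; s,l=v[3:5]; Q=v[5:8]
    L=[toW(C,np.array([a*.12,b*.14,.16])) for a,b in((1,1),(1,-1),(-1,-1),(-1,1))]
    L+=[toW(C,bar(0,s,l,dd,.0025)) for dd in(0,.11,.14,.17)]+[toW(C,bar(0,s,l,.205,.0215))]
    L+=[toW(Q,np.array([a*.032,b*.017,.163])) for a,b in((1,-1),(1,1),(-1,1),(-1,-1))]
    L+=[toW(Q,np.array([v[8],0,.18]))]
    return np.array(L)
def res(v):
    X=model(v); o=v[9:]
    return np.r_[(proj(d["top"],X)+o[:2]-T).ravel(),(proj(d["scene"],X)+o[2:]-S).ravel(),o/1.0]
r=least_squares(res,[.6,.0,-.1,.3,.1,.55,.05,-.1,0,0,0,0,0],loss="soft_l1")
v=r.x
if __name__=="__main__":
    np.set_printoptions(precision=4,suppress=True)
    print(v); print(res(v)[:28].reshape(-1,2).round(1).tolist()); print(res(v)[28:56].reshape(-1,2).round(1).tolist())
    print("peg",toW(v[5:8],np.array([v[8],0,.18])),"knob",model(v)[8]); np.save("v.npy",v)
E
python3 fit.py
```

```text
[ 0.5736 -0.0576 -0.0905  0.3112  0.0465  0.5079 -0.0091 -0.1697 -0.008
 -0.0056  0.0136  0.0154  0.2971]
[[-0.0, -0.4], [0.3, 0.0], [0.1, 0.2], [-0.8, -0.1], [-0.3, 0.2], [0.3, 0.3], [-0.0, 0.5], [-0.4, 0.7], [-0.4, -0.2], [-0.1, -0.3], [0.2, -0.1], [-0.1, -0.1], [0.4, -0.0], [0.9, -0.8]]
[[0.5, 0.4], [0.2, 0.8], [-0.5, -0.1], [-0.4, 0.1], [0.6, 1.1], [-0.7, -0.4], [-0.5, 0.0], [-0.5, 0.3], [0.2, -0.2], [-0.1, 0.1], [0.3, -0.3], [0.6, -0.3], [0.5, -0.2], [-0.3, -2.8]]
peg [ 0.5    -0.0077  0.18  ] knob [ 0.6424 -0.0413  0.1995]
```

```bash
python3 - <<'E'
import cv2,numpy as np
from fit import *
out=[]
for n,(x,y) in(("top",(258,190)),("scene",(231,150))):
    f=d[n]["frame"][y:y+40,x:x+32,::-1]
    im=cv2.resize(f,None,fx=12,fy=12,interpolation=cv2.INTER_LANCZOS4)
    for i,px_ in enumerate((-.011,-.008,-.004,.0)):
        u=proj(d[n],toW(v[5:8],np.array([px_,0,.18])))[0]+(v[9:11] if n=="top" else v[11:13])
        u=(u-[x,y]+.5)*12-.5
        cv2.circle(im,tuple(int(a) for a in u),2,[(0,0,255),(0,255,0),(255,0,0),(0,255,255)][i],-1)
    out.append(im)
cv2.imwrite("pics/peg.png",np.hstack(out))
E
```

```text
(no output)
```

View pics/peg.png

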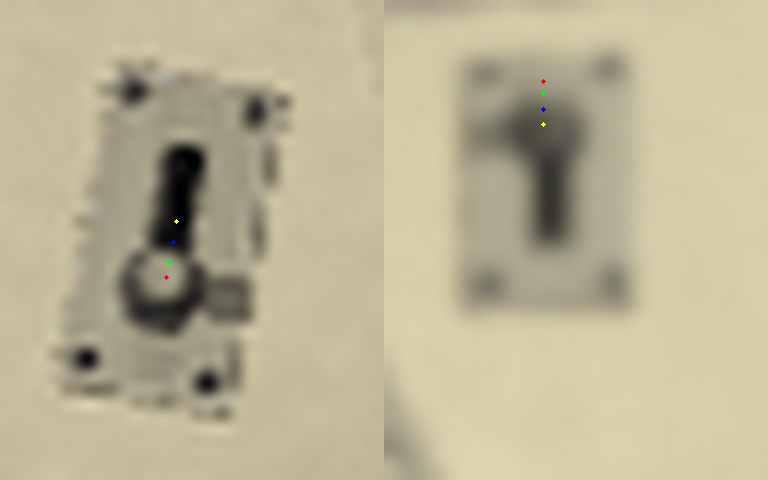

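The tip disc in the top view is at (162,272), which puts the peg at plate x ≈ -10 mm, and the slot sits about 0.8 mm further towards +y than the fit. Now I'll plan the final configuration and check IK.

```bash
cat > plan.py <<'E'
from geo import *; from scipy.optimize import fsolve; from scipy.spatial.transform import Rotation as Ro
v=np.load("v.npy"); C=v[:3]; Q=v[5:8]
PEG=toW(Q,np.array([-.010,.0008,.18]))          # world, tip
pegc=Rz(-C[2])@(PEG-[C[0],C[1],0])
def final(dx=0,dy=0,l=0.0):
    "door, swivel so that hole_mid (at lift l) is over peg + (dx along plate x, dy)"
    p=pegc+Rz(Q[2]-C[2])@np.array([dx,dy,0])
    return fsolve(lambda q:(bar(q[0],q[1],l,.14)-p)[:2],[.5,.8])
SGN=1
def pose(th,s,l,up=.003):
    a=s-th+C[2]; e=np.array([np.cos(a),np.sin(a),0]); z=np.array([0,0,1.])
    n=np.cos(l)*z-np.sin(l)*e; y=SGN*np.array([-e[1],e[0],0])
    R=np.c_[np.cross(y,-n),y,-n]
    return toW(C,bar(th,s,l,.205,.0215+up)),Ro.from_matrix(R).as_rotvec()
E
python3 - <<'E'
import plan; from plan import *; from station import robot,kinematics
np.set_printoptions(precision=3,suppress=True)
f=final(); print("peg",PEG,"cab",pegc,"final th,s",f,"pivot-peg closed",np.linalg.norm((pivot(0)-pegc)[:2]))
for l in(.1,.2):print(final(l=l))
for sg in(1,-1):
    plan.SGN=sg
    for q in((0,v[3],v[4]),(0.02,v[3],.22),(.05,f[1],.22),(*f,.22),(*f,0)):
        print(sg,pose(*q),kinematics.solve_ik(*pose(*q)))
print("hole dist sens",final(dx=.001)-f,final(dy=.001)-f)
E
```

```text
peg [ 0.498 -0.007  0.18 ] cab [-0.08   0.044  0.18 ] final th,s [0.549 1.007] pivot-peg closed 0.09636544818355758
[0.541 1.007]
[0.515 1.004]
1 (array([ 0.642, -0.041,  0.203]), array([-0.341,  3.076,  0.008])) [-0.181  0.272  1.64   0.02   1.187 -1.98 ]
1 (array([ 0.631, -0.047,  0.237]), array([-0.293,  2.908,  0.032])) [-0.226  0.126  1.757  0.104  1.06  -2.039]
1 (array([0.562, 0.063, 0.237]), array([-1.234,  2.667,  0.136])) None
1 (array([0.549, 0.013, 0.237]), array([-0.535,  2.875,  0.059])) [-0.162 -0.054  1.942  0.126  1.066 -2.151]
1 (array([0.559, 0.017, 0.193]), array([ 0.574, -3.089, -0.   ])) [-0.096  0.134  1.821 -0.     1.186 -2.034]
-1 (array([ 0.642, -0.041,  0.203]), array([-3.117, -0.345, -0.073])) [-0.181  0.272  1.64   0.02   1.187  1.162]
-1 (array([ 0.631, -0.047,  0.237]), array([-3.085, -0.311, -0.341])) [-0.226  0.126  1.757  0.104  1.06   1.102]
-1 (array([0.562, 0.063, 0.237]), array([-2.753, -1.274, -0.304])) [-0.104  0.015  1.874  0.2    1.134  0.526]
-1 (array([0.549, 0.013, 0.237]), array([-3.031, -0.564, -0.335])) [-0.162 -0.054  1.942  0.126  1.066  0.99 ]
-1 (array([0.559, 0.017, 0.193]), array([ 3.089,  0.574, -0.   ])) [-0.096  0.134  1.821 -0.     1.186  1.108]
hole dist sens [-0.011 -0.005] [-0.006  0.006]
```

```bash
sed -i 's/^SGN=1/SGN=-1/' plan.py; python3 - <<'E'
from plan import *; from station import robot,hand
np.set_printoptions(precision=4,suppress=True)
p,o=pose(0,v[3],v[4])
hand.move_gripper(1.0)
robot.move_ptp(p+[0,0,.09],o)
print(robot.servo_line(p,speed=.06,guard=6), robot.current_eef_pos()-p, robot.current_clock())
hand.move_gripper(0.0,effort=40)
print(robot.current_finger_gap(),robot.current_grip_force(),robot.current_force(),robot.current_wrist_torque(),robot.current_clock())
E
```

```text
False [ 0.0003 -0.0001  0.0006] 4.5583
0.2463426660657388 39.037851453758776 [-0.1375  0.4059 -0.0527] [ 0.0263 -0.0016  0.017 ] 5.1583
```

```bash
python3 - <<'E'
from plan import *; from station import robot,hand,vision
import cv2
np.set_printoptions(precision=3,suppress=True)
L=.2; f=final(l=L)
def go(th,s,l,sp=.06):
    g=robot.servo_line(*pose(th,s,l),speed=sp,guard=25); print(g,robot.current_force(),robot.current_eef_pos()-pose(th,s,l)[0],round(robot.current_clock(),2)); return g
ok=not go(.02,v[3],L)
for k in np.linspace(0,1,5)[1:]:
    if ok: ok=not go(*(np.array([.02,v[3]])*(1-k)+f*k),L)
print(robot.current_finger_gap(),f)
o=[]
for n,(x,y) in(("top",(235,125)),("scene",(180,110))):
    c=vision.camera(n); im=c["frame"][y:y+110,x:x+80,::-1]
    o.append(cv2.resize(im,None,fx=5,fy=5,interpolation=cv2.INTER_CUBIC))
cv2.imwrite("pics/hover.png",np.hstack(o))
E
```

```text
False [ 1.461  0.053 -0.81 ] [-0. -0. -0.] 5.85
False [ 1.026 -0.221 -1.53 ] [-0.  0.  0.] 6.4
False [ 1.641 -0.169 -0.797] [-0.  0.  0.] 6.97
False [ 2.617  1.278 -1.297] [-0.  0.  0.] 7.55
False [ 1.649  0.923 -0.954] [-0.  0.  0.] 8.15
0.24664887871127483 [0.515 1.004]
```

View pics/hover.png

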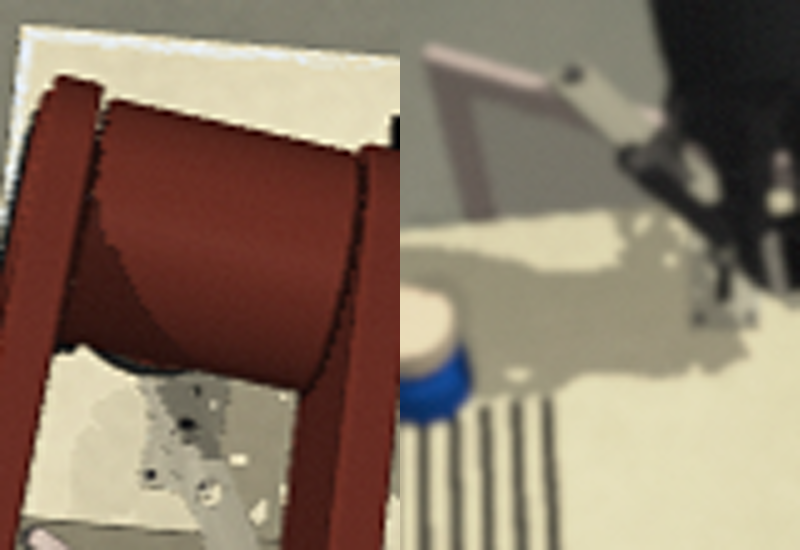

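The door is open and the bar hovers over the peg, but the arm hides the hole from both cameras. I'll find the fit by feel, with guarded lowering.

```bash
cat > tryit.py <<'E'
from plan import *; from station import robot,hand
np.set_printoptions(precision=2,suppress=True)
def go(dx,dy,l,sp,guard):
    return robot.servo_line(*pose(*final(dx,dy,l),l),speed=sp,guard=guard)
def lift_now(): # from knob height
    from scipy.optimize import brentq
    z=robot.current_eef_pos()[2]; return brentq(lambda l:pose(.5,1,l)[0][2]-z,-.05,.4)
def attempt(dx,dy):
    go(dx,dy,.125,.04,15); f0=robot.current_force()
    for l in(.1,.075,.05):
        if go(dx,dy,l,.02,7): break
    else: return True
    print((round(dx*1e3,1),round(dy*1e3,1)),"lift",round(lift_now(),3),"df",robot.current_force()-f0,"tau",robot.current_wrist_torque(),"t",round(robot.current_clock(),1))
    return False
E
python3 - <<'E'
from tryit import *
for o in((0,0),(.002,0),(-.002,0)):
    if attempt(*o): print("IN",o,lift_now(),robot.current_force(),robot.current_clock()); break
E
```

```text
IN (0, 0) 0.04871084494062694 [2.63 1.14 0.74] 10.0
```

It went in first time. Now I'll press it home.

```bash
python3 - <<'E'
from tryit import *
for l in(.025,.005,-.005,-.015):
    g=go(0,0,l,.02,8); print(g,l,lift_now(),robot.current_force(),robot.current_wrist_torque(),robot.current_clock())
    if g: break
E
```

```text
False 0.025 0.0236798429785291 [3.2  0.99 0.58] [ 0.11 -0.41  0.05] 10.4083
False 0.005 0.0038498175141666842 [4.27 0.55 0.59] [ 0.16 -0.43  0.01] 10.7667
False -0.005 -0.00578374417210419 [2.48 1.87 0.92] [ 0.16 -0.42  0.04] 11.0167
False -0.015 -0.014781611956354093 [2.32 0.99 2.12] [ 0.13 -0.45  0.  ] 11.2667
```

```bash
python3 - <<'E'
from tryit import *
for l in(-.02,-.025,-.03,-.035,-.04):
    p,o=pose(*final(),0); p=p+[0,0,.205*l]
    g=robot.servo_line(p,o,speed=.02,guard=8); print(g,l,lift_now(),robot.current_force(),robot.current_wrist_torque(),robot.current_clock())
    if g or robot.current_force()[2]>12: break
E
```

```text
False -0.02 -0.017553866726829303 [2.61 0.83 2.7 ] [ 0.17 -0.2  -0.04] 11.5167
False -0.025 -0.02285224688697579 [3.74 0.6  3.89] [ 0.05 -0.13  0.02] 11.7667
False -0.03 -0.028430494542253007 [3.66 1.2  4.58] [ 0.04 -0.09 -0.07] 12.0167
False -0.035 -0.03272215459557228 [2.77 1.92 5.85] [ 0.1  -0.07 -0.03] 12.2667
False -0.04 -0.03703369575812959 [3.62 0.82 5.92] [ 0.07 -0.06 -0.  ] 12.5167
```

```bash
python3 - <<'E'
from tryit import *
from station import vision; import cv2
p,o=pose(*final(),0)
hand.move_gripper(1.0); e=robot.current_eef_pos()
robot.servo_line([e[0],e[1],.30],speed=.1)
hand.move_gripper(0.0,effort=40)
robot.servo_line([p[0],p[1],.235],o,speed=.06,guard=8)
g=robot.servo_line([p[0],p[1],.215],speed=.015,guard=8)
print(g,"tip z",robot.current_eef_pos()[2]-.019,"level expects .203",robot.current_force(),robot.current_clock())
E
```

```text
False tip z 0.19657508818662697 level expects .203 [0.69 0.92 5.23] 17.9417
```

```bash
python3 - <<'E'
from tryit import *
from station import vision; import cv2,pickle
e=robot.current_eef_pos()
for i in range(1,6):
    g=robot.servo_line([e[0],e[1],e[2]-.001*i],speed=.02,guard=8); print(g,robot.current_eef_pos()[2]-.019,robot.current_force())
    if robot.current_force()[2]>12: break
robot.servo_line([e[0],e[1],.30],speed=.1); print(robot.current_force())
robot.move_ptp([.45,-.35,.35],[np.pi,0,0]); robot.pause(.3)
o=[];d={}
for n,(x,y) in(("top",(225,120)),("scene",(155,110))):
    c=vision.camera(n);d[n]=c; im=c["frame"][y:y+120,x:x+(80 if n=="top" else 80),::-1]
    if n=="scene": im=c["frame"][100:220,190:270,::-1]
    o.append(cv2.resize(im,None,fx=5,fy=5,interpolation=cv2.INTER_CUBIC))
pickle.dump(d,open("cam1.pkl","wb"))
cv2.imwrite("pics/after.png",np.hstack(o)); print(robot.current_clock())
E
```

```text
False 0.19584490698494883 [-0.06  1.11  5.84]
False 0.1949277296624926 [0.41 1.31 5.92]
False 0.19408293270030622 [-0.01  1.51  5.27]
False 0.19325798506466357 [ 0.26 -0.39  5.22]
False 0.1924784121840959 [0.34 0.5  5.81]
[-0.1   0.65  0.48]
22.0667
```

View pics/after.png

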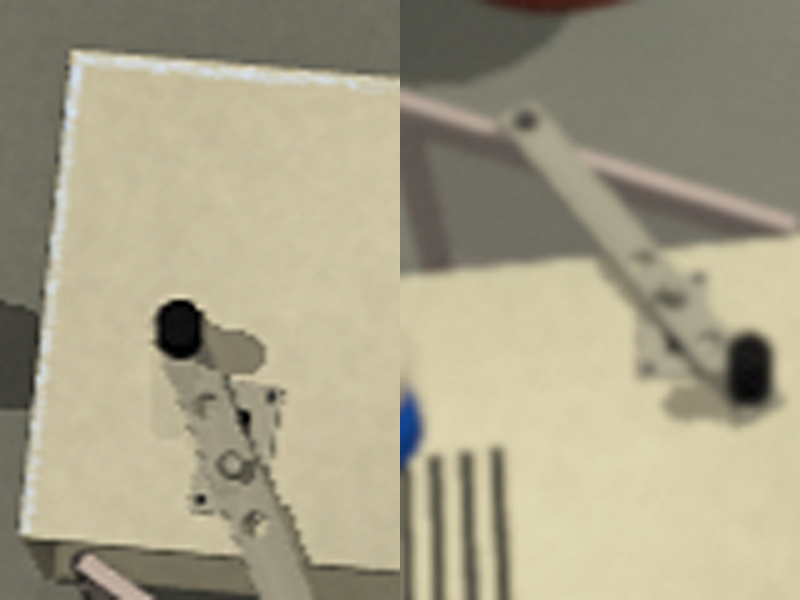

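The peg is through the middle hole, at (236,465) in the left crop. While I pressed, the force stayed at about 5.5 N as the fingertips kept moving, so the bar may not be fully home. I'll fit the lift from these pictures.

```bash
cat > fit1.py <<'E'
from fit import *
d1=pickle.load(open("cam1.pkl","rb")); C=v[:3]
def run(Tp,Sp,dT,dS):
    def m(q): return np.array([toW(C,bar(*q,dd,h)) for dd,h in dT]),np.array([toW(C,bar(*q,dd,h)) for dd,h in dS])
    def r(q):
        a,b=m(q[:3]); return np.r_[(proj(d1["top"],a)+v[9:11]-Tp).ravel(),(proj(d1["scene"],b)+v[11:13]-Sp).ravel()]
    return least_squares(r,[.5,1.,.03],loss="soft_l1"),r
if __name__=="__main__":
    Tp=px([(180,329),(205,405),(256,522)],5,[225,120]); Sp=px([(124,121),(349,369),(245,257),(308,338)],5,[190,100])
    K=(.205,.0215)
    s,r=run(Tp,Sp,[K,(.17,.0025),(.11,.0025)],[(0,.0025),K,(.11,.0025),(.17,.0025)])
    print(s.x,r(s.x).round(1).reshape(-1,2).tolist(),"sd",np.sqrt(np.diag(np.linalg.inv(s.jac.T@s.jac)))*.4)
    for l in(0,.03,.06,.09): 
        q=[s.x[0],s.x[1],l]; print(l,r(q).round(1).reshape(-1,2).tolist())
E
python3 fit1.py
```

```text
[ 0.53753813  1.0075065  -0.00482149] [[-0.1, -0.2], [0.5, 0.1], [-0.1, 0.5], [1.1, 0.6], [0.2, -0.7], [-0.6, 0.5], [0.2, 0.5]] sd [0.00507791 0.00305785 0.00621362]
0 [[-0.1, -0.3], [0.5, 0.1], [-0.1, 0.5], [1.1, 0.6], [0.1, -1.0], [-0.6, 0.4], [0.2, 0.2]]
0.03 [[0.0, -0.6], [0.5, -0.3], [0.0, 0.4], [1.1, 0.6], [-0.1, -2.9], [-0.7, -0.6], [0.1, -1.1]]
0.06 [[0.2, -0.9], [0.6, -0.6], [0.1, 0.2], [1.1, 0.6], [-0.4, -4.8], [-0.9, -1.5], [-0.0, -2.6]]
0.09 [[0.3, -1.0], [0.7, -0.9], [0.2, 0.2], [1.0, 0.6], [-0.7, -6.8], [-1.0, -2.5], [-0.2, -4.0]]
```

The pictures give a lift of -0.005 ± 0.01 rad, so the bar looks level. I'll confirm with one more gentle press on the knob, watching where the force sets in.

```bash
python3 - <<'E'
from tryit import *
q=(.54,1.0075,0); p,o=pose(*q)
robot.move_ptp([p[0],p[1],.30],o); robot.servo_line([p[0],p[1],.237],speed=.12,guard=8)
for t in np.arange(.214,.186,-.002):
    robot.servo_line([p[0],p[1],t+.019],speed=.03,guard=15); f=robot.current_force()
    print(round(t,3),(robot.current_eef_pos()-p)*1e3,f,round(robot.current_clock(),1))
    if f[2]>18: break
print(robot.current_finger_gap())
E
```

```text
0.214 [ 0.29  0.02 40.54] [-0.14 -0.12 -0.47] 24.5
0.212 [-0.07  0.07 37.96] [ 0.32 -0.93  0.19] 24.7
0.21 [-0.15  0.02 35.75] [-0.51  0.37  0.1 ] 25.0
0.208 [-0.15 -0.01 33.77] [-0.23 -0.   -0.54] 25.2
0.206 [-0.15  0.03 31.77] [ 0.17 -0.32 -0.38] 25.5
0.204 [-0.14  0.02 29.79] [-0.78  0.44 -0.28] 25.7
0.202 [-0.11 -0.   27.78] [-0.16 -0.43 -0.32] 26.0
0.2 [-0.15  0.01 25.79] [-0.45 -0.23  0.08] 26.2
0.198 [ 0.33  0.03 24.36] [-0.32  0.58  0.69] 26.5
0.196 [ 0.58  0.03 22.64] [0.58 0.39 3.01] 26.7
0.194 [ 0.81  0.04 20.81] [0.22 0.44 5.49] 27.0
0.192 [ 1.08  0.11 19.06] [1.67 0.62 5.23] 27.2
0.19 [ 1.76  0.19 17.57] [1.76 0.33 6.25] 27.5
0.188 [ 2.64  0.14 16.36] [3.38 1.39 7.77] 27.7
-0.0017311055456486987
```

The force sets in at the same tip height as before (about 0.198 m), even though I had already pressed 6 mm past it. That give is elastic, so the bar is on its stop. I'll retreat and hand in.

```bash
python3 - <<'E'
from tryit import *; from station import job,vision; import cv2
e=robot.current_eef_pos()
robot.servo_line([e[0],e[1],.30],speed=.1)
robot.move_ptp([.45,-.35,.35],[np.pi,0,0]); robot.pause(.5)
c=vision.camera("top")["frame"]
import pickle; d=pickle.load(open("cam1.pkl","rb"))["top"]["frame"]
print("changed px near stay",(np.abs(c[120:240,225:320].astype(int)-d[120:240,225:320]).max(2)>40).sum(),robot.current_force(),robot.current_clock())
print(job.job_done())
E
```

```text
changed px near stay 63 [ 0.3  -0.86 -0.04] 30.7917
the job is handed in; nothing more can be done
None
```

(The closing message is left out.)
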